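# Slide the parts-rack shelf home and lock it

## Robot

A 6-joint arm with a two-finger parallel gripper is mounted at the origin on the work surface. World frame = base frame: x ahead of the robot, y to its left, z up, the work surface at z = 0. Lengths are in m, angles in rad, forces in N, time in s.
With the tool pointing down it reaches from about 0.35 to 0.775 m from the base axis. Payload 5.5 kg.
Tool frame: the origin (TCP) lies at the very end of the fingers, on their centre line; the grasp point (between the pads) lies arm.grip_depth behind it (arm.grip_depth is the distance from the TCP to the grasp point, in m); y points along the fingers, z is the direction in which the jaws open and shut, and the axes are right-handed (so a half turn about y gives the same grasp; the last joint's range is limited). The gripper opens to 85 mm and grips with 20 to 120 N. Pads are 22 mm wide; open, the fingers measure 114 mm over their backs; the gripper's body (76 mm by 85 mm) begins 54 mm behind the grasp point. The pads swing forward as they close: fully open they stand 13 mm farther back than shut.
Start: joints at [-0.14, 0.313, 0.046, 1.304, 0, 1.431], TCP at [0.575, -0, 0.231] pointing down, gripper open.
Joint ranges: [-2.76, 2.76], [-0.86, 1.69], [-1.03, 1.26], [-2.2, 2.34], [-1.47, 1.5], [-3.14, 3.14]. Speed limits (rad/s): [2.57, 2.57, 3.14, 3.14, 3.14, 3.14].

## Interface

Orientations are given as a rotation vector (axis times angle).
In Python, from station import arm, eyes, hand_in, nets gives the robot as it stands. The module is installed in compiled form; this text tells all that it offers.
- The arm moves only by the tool move_arm, never from a script. Its arguments are lists of equal length, an entry for each row: "gripper": the opening in per cent of the stroke, from 0 (shut) to 100 (fully open); "offset": the shift along the world's x, y, z in m, a list of three; "rot": the turn, a rotation vector about the world's x, y, z in rad, a list of three. In form: {"gripper": [gripper, ...], "offset": [[tx, ty, tz], ...], "rot": [[ax, ay, az], ...]}. A call has 1 to 20 rows; each row is the pose to reach, as a shift and turn from the pose commanded when the call began; what a row does not reach only later rows make up. A row lasts 1/8 s, in which the tool goes at most 62.5 mm and 10.7 degrees, less where a joint would pass 70% of its speed; a pose out of reach is approached as far as the arm can. A call with a gripper value outside its range is refused whole. The fingers move at their own pace and stop on an object; "grip_force" is the grip in N (left out, the last holds). Time passes only in rows, so rows that repeat a pose let the fingers close. It gives the time, the measured TCP pose, the force and the opening at its end, in the units of the state.
- arm.observe(): the state, without advancing time (a new reading comes with each control period).
- eyes.read_camera(name): name is "scene" or "side" or "wrist"; returns a dict with "image" (420x560x3 uint8, red, green, blue), "z_map" (420x560 float32, m along the optical axis (not along the pixel's ray), 0 where there is no reading), "intrinsics" (3x3 intrinsics, pixels), "T" (4x4, takes a point from camera to world coordinates); the wrist camera has in their place "tool_from_camera" (4x4, takes a point from camera to tool coordinates, whose origin is the TCP and whose axes are the tool frame's). Camera axes: x right, y up, looking along -z (the intrinsics and any distortion apply to the point x, -y, -z); pixel columns grow to the right and rows downward; lengths in m; the calibration is good to about 2 mm. The wrist camera is an equidistant fisheye: a pixel r from the principal point sees the ray r / f radians off the axis. A picture is of the moment at which its call begins: read the wrist's pose just before it.
- hand_in(): hands the job in, once; it reports no verdict.
Trained networks look in a picture, given as the dict that the camera call returned (one of the last four; its "shot" number tells which), for a name from the list of things; names that differ only in an ending like _2 or _b are one class to them, and where a whole thing is asked for, a point or a joint stands for the part that bears it (a point fixed in the world has none). Each returns a list of dicts, best first, with "confidence" (0 to 1); they miss things now and then, are a little off and sometimes report something else, mostly with a low value. They report only what shows in the picture. A call takes as long as a camera call.
- nets.masks_of(picture, label): "region" (420x560 bool, what is visible of it) and "at" ([column, row] in pixels, amid what is visible of it).
- nets.pinpoint(picture, label): "at" ([column, row] in pixels: a listed point, or the origin of a listed thing).
The state is a dict: "t": time; "q": joint angles; "qd": joint speeds; "joint_torque": joint torques, N m; "tool_pos": TCP position; "tcp_rot": TCP orientation; "ft_force": force on the tool from outside, world axes, zero at the start; "torque": the same for the moment, N m; "width": finger opening in m.
Only numpy, scipy, OpenCV 4.12 (cv2) and the standard library are available. Lean on these libraries where they do the work, as an engineer would, in place of code of your own. Each camera call takes 0.05 s, during which the arm holds its last target.

## Task

The shelf board of the plywood parts rack lies on its side rails but is still pulled forward: with the fingertips, slide it back along the rails until you feel it drop into its locating notches and lie down flat. Then lock it: push the peg of the yellow turn-button on the left side panel round until the button lies squarely across the board. Only push: do not grip the peg or lift the board, and leave everything else on the bench where it stands.

Things in the scene. Friction and masses are not known exactly. Their poses are not given: they have to be found in the camera images.
- rack: Fixed plywood parts rack, open in front and on top, turned by some yaw. Origin on the bench top; x points from its open front (robot side) to its back panel, y left, z up. Two side panels 18 mm thick, centred at y = 159 and -159 mm, from x = -190 to 165 mm, 153 mm tall, 300 mm clear between them. Back panel from x = 153 mm. A 12 mm deck at the bottom.
- notch (a point): Fixed point half-way between the rack's front and rear notches, on its centre line, level with the tops of the rails (135 mm up); axes as the rack's. A dark rail, 22 mm wide, runs inside each side panel; in each rail two notches 32 mm long and 14 mm deep, centred 80 mm before and 80 mm behind this point. The board is home when its origin is here (5 mm play either way along x).
- shelf: Loose shelf board, 240 (x) x 294 (y) x 15 mm, 0.4 to 0.7 kg, dark front edge. Origin: centre of the board's underside; x points to its rear. Two battens 22 mm wide, 12 mm high across the underside at x = -80 and 80 mm ride on the rails, origin 12 mm above the rail tops, 50 to 90 mm short of home. At home it drops 12 mm and stops. Slides with 3 to 9 N; much above 100 mm/s it may skip the notches.
- shelf_front (a point): Middle of the board's front edge face, the face to push, half-way up its 15 mm thickness; axes as the board's. Over 60 mm of free space under the edge.
- turn_button (a joint): Angle (rad) of the yellow turn-button on the left (+y) panel's top edge. 0: points forward along the panel; grows counter-clockwise seen from above; 1.57: points inward, squarely across the board (stop 1.62). Starts from -0.8 to 0 (leaning outward). Light friction, 1 N at the peg; stays where left. 78 x 16 mm, top 11 mm above the panel. Passes 4 mm over a board that is home; a riding board blocks it.
- pivot (a point): The turn-button's fixed pivot on the top edge of the left side panel, 153 mm above the bench top; axes as the rack's.
- peg (a point): Middle of the black upright finger peg on the turn-button, 14 mm in diameter, 30 mm tall (15 mm above and below this point), 50 mm from the pivot. Its x axis points from the peg to the pivot.
- can_red: loose bystander: upright aerosol can, 65 mm diameter, 192 mm tall, white, with a red cap; origin at the centre of its base
- can_blue: loose bystander: upright aerosol can, 65 mm diameter, 192 mm tall, silver, with a blue cap; origin at the centre of its base
- can_black: loose bystander: upright aerosol can, 65 mm diameter, 192 mm tall, grey, with a black cap; origin at the centre of its base
- bay_bin: loose bystander: low red open bin with steel pins, 130 x 100 x 55 mm, standing on the rack's deck under the shelf; origin at the centre of its base
- pin_bin: loose bystander: red open bin with steel pins, 150 x 105 x 75 mm, on the bench to the right, in front of the rack; origin at the centre of its base
- tape: loose bystander: yellow tape roll lying flat, 100 mm across, 48 mm tall, on the bench to the left, in front of the rack; origin at the centre of its base
- wrench: loose bystander: 200 mm wrench lying on the bench in front of the rack; origin at the middle of its underside

How it is judged:
On the way, in this order (a step that is already met when the one before it is completed fails the run):
1. the board has dropped into its notches, lying flat, with the turn-button still open (x of shelf in the frame of rack between 0.001 and 0.019 m and z of shelf in the frame of rack between 0.131 and 0.139 m and angle between the z axis of shelf and the z axis of rack, either way round below 0.03 rad and angle between the x axis of shelf and the x axis of rack, either way round below 0.06 rad and value of joint turn_button below 0.8 rad), for 0.2 s.
2. the turn-button lies across the board (x of shelf in the frame of rack between 0.001 and 0.019 m and z of shelf in the frame of rack between 0.131 and 0.139 m and angle between the z axis of shelf and the z axis of rack, either way round below 0.03 rad and angle between the x axis of shelf and the x axis of rack, either way round below 0.06 rad and value of joint turn_button above 1.3 rad), for 0.2 s.
At the end, for the whole second after the job is handed in: The board lies flat in its notches (in the rack's frame: origin within 9 mm of home in x and 4 mm in height, flat to 0.03 rad, square to 0.06 rad), at rest, and the turn-button is over 1.3 rad, across it (all of step 2 and linear speed of shelf below 0.02 m/s); the robot touches nothing.
It fails at once if the board is lifted off its rails or tipped (z of shelf in the frame of rack above 0.157 m or angle between the z axis of shelf and the z axis of rack, either way round above 0.15 rad).
It fails at once if the peg is gripped between the fingers (horizontal distance between the grasp point and peg below 0.008 m and z of the grasp point in the frame of rack below 0.207 m and contact force between the fingers and turn_button above 1 N).
It fails at once if a bystander is shoved, lifted or knocked over (distance of any of can_red, can_blue, can_black, bay_bin, pin_bin, tape, wrench from where it was at the start of the episode above 0.03 m or angle between any of can_red, can_blue, can_black, bay_bin, pin_bin, tape's own z axis and vertical above 0.5 rad).
It also fails if it takes over 51 s, if anything falls off the work surface, if the arm or the gripper's body presses on something with over 40 N, if the wrist force passes 120 N, or if a joint passes its speed limit or range.

## Working session

There is one attempt and no reset: what is moved stays moved. The work goes in short steps, Python scripts to look and compute and a tool call to move; the robot and the scene stay as the last step left them, time stands still between calls to the robot, and variables do not carry over. Pictures are saved under pics/ and viewed, and the job is handed in when it is done.

Besides the shell and the picture viewer there is one more tool, called after "Call:" as name(argument=value, ...) on one line, values as JSON. move_arm: Moves the arm, as the interface text tells. Its arguments: {"type":"object","properties":{"gripper":{"type":"array","items":{"type":"number"}},"offset":{"type":"array","items":{"type":"array","items":{"type":"number"}}},"rot":{"type":"array","items":{"type":"array","items":{"type":"number"}}},"grip_force":{"type":"number"}},"required":["gripper","offset","rot"]}

```bash
ls; mkdir -p pics; cat > h.py <<'E'
import numpy as np, cv2
from station import arm, eyes, hand_in, nets
def save(p,n,marks=()):
    im=cv2.cvtColor(p["image"],cv2.COLOR_RGB2BGR).copy()
    for m in marks: cv2.drawMarker(im,(int(m[0]),int(m[1])),(255,0,255),cv2.MARKER_CROSS,12,1)
    cv2.imwrite("pics/"+n+".png",im)
def px2w(p,c,r,z=None):
    K=p["intrinsics"]
    if z is None: z=p["z_map"][int(round(r)),int(round(c))]
    x=(c-K[0,2])/K[0,0]*z; y=(r-K[1,2])/K[1,1]*z
    return (p["T"]@np.array([x,-y,-z,1]))[:3]
def ray_at(p,c,r,h):
    o=p["T"][:3,3]; d=px2w(p,c,r,1.0)-o
    return o+d*(h-o[2])/d[2]
def cloud(p):
    z=p["z_map"];K=p["intrinsics"];R,C=np.indices(z.shape)
    P=np.stack([(C-K[0,2])/K[0,0]*z,-(R-K[1,2])/K[1,1]*z,-z],-1)
    return P@p["T"][:3,:3].T+p["T"][:3,3]
E
python3 - <<'E'
from h import *
np.set_printoptions(precision=4,suppress=True)
print(arm.observe(), arm.grip_depth)
for n in("scene","side"):
    p=eyes.read_camera(n); ms=[]
    print(n,p["T"],p["intrinsics"])
    for l in["peg","shelf_front","notch","pivot","rack","shelf"]:
        for d in nets.pinpoint(p,l)[:2]:
            a=d["at"];z=p["z_map"][int(a[1]),int(a[0])];print(l,d["confidence"],a,px2w(p,*a)); ms.append(a)
    save(p,n+"0",ms)
E
```

```text
pics
{'t': 0.0, 'q': array([-0.1396,  0.314 ,  0.045 ,  1.3036,  0.    ,  1.4312]), 'qd': array([-0.0013, -0.0007, -0.0016, -0.0019,  0.0016,  0.0014]), 'joint_torque': array([ -0.0029, -48.0629,  29.8531,   0.0195,  -0.0004,  -0.    ]), 'tool_pos': array([0.5745, 0.0001, 0.2304]), 'tcp_rot': array([-1.2103,  1.2106, -1.2081]), 'ft_force': array([ 0.0406, -0.1728,  0.8491]), 'torque': array([-0.0046,  0.0219,  0.0409]), 'width': 0.08504965500694105} 0.0187
scene [[ 0.0939  0.7991 -0.5938 -0.2278]
 [-0.9956  0.08   -0.0497 -0.0571]
 [ 0.0078  0.5958  0.8031  1.1478]
 [ 0.      0.      0.      1.    ]] [[460.1802   0.     278.7286]
 [  0.     460.1802 203.4936]
 [  0.       0.       1.    ]]
peg 0.69 [214.2, 191.8] [0.5211 0.1814 0.1644]
shelf_front 0.98 [283.4, 212.8] [ 0.4729 -0.0111  0.1607]
pivot 0.59 [219.8, 182.6] [0.1134 0.0427 0.7189]
shelf 0.68 [277.1, 177.9] [0.5887 0.0168 0.1622]
shelf 0.38 [192.2, 267.9] [0.3721 0.2346 0.0005]
side [[ 0.6296  0.7038 -0.3291  0.1483]
 [-0.7769  0.5736 -0.2597 -0.2702]
 [ 0.006   0.4192  0.9079  1.1615]
 [ 0.      0.      0.      1.    ]] [[495.1814   0.     289.5817]
 [  0.     495.1814 208.13  ]
 [  0.       0.       1.    ]]
peg 0.73 [232.3, 161.9] [0.5074 0.1794 0.1917]
shelf_front 0.56 [286.7, 230.5] [0.5079 0.0216 0.0263]
pivot 0.95 [249.8, 159.4] [0.5482 0.165  0.1644]
shelf 0.91 [311.1, 188.5] [0.5798 0.0089 0.1613]
```

View pics/scene0.png

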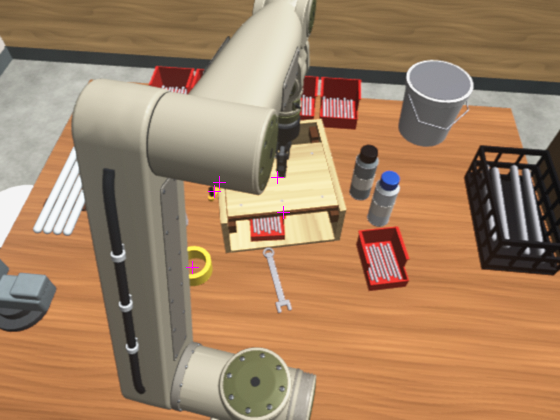

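View pics/side0.png

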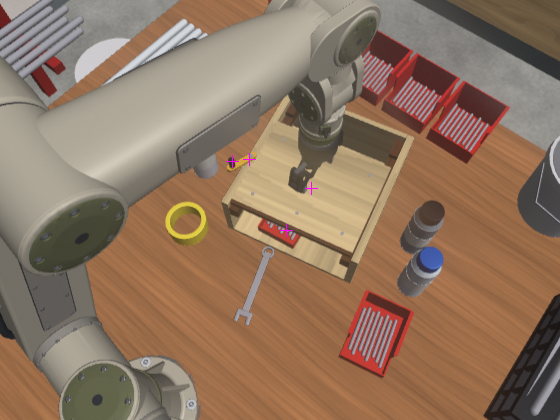

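Both views show the rack ahead with the board pulled forward. The peg is on the left at about (214,190) in scene and (232,162) in side. A can, partly hidden by the arm, stands close left of it at about (205,165) in side. Next I'll fit the rack from the depth.

```bash
python3 - <<'E'
from h import *
np.set_printoptions(precision=4,suppress=True)
ps=[eyes.read_camera(n) for n in("scene","side")]
np.savez("c.npz",**{n+k:v for n,p in zip(("a","b"),ps) for k,v in dict(c=cloud(p),i=p["image"]).items()})
# top-down map, 1.25mm/px ; x .25..0.85 up, y -.3...3
H=np.zeros((480,480,3),np.uint8)
outs=[]
for p in ps:
    P=cloud(p).reshape(-1,3);I=p["image"].reshape(-1,3)
    H=np.zeros((560,560,3),np.uint8)
    m=(p["z_map"].ravel()>0)&(P[:,2]>0.1)&(P[:,2]<0.21)
    P=P[m];I=I[m]
    r=((0.8-P[:,0])/0.001).astype(int);c=((0.28-P[:,1])/0.001).astype(int)
    ok=(r>=0)&(r<560)&(c>=0)&(c<560)
    for dr in(0,1):
        for dc in(0,1):
            H[np.clip(r[ok]+dr,0,559),np.clip(c[ok]+dc,0,559)]=I[ok][:,::-1]
    outs.append(H)
for k,o in enumerate(outs): cv2.imwrite(f"pics/top{k}.png",o)
for p,n in zip(ps,"ab"):
    for l in["can_red","can_blue","can_black","peg","turn_button","rack","shelf"]:
        for d in nets.masks_of(p,l)[:1]:
            g=d["region"]&(p["z_map"]>0);P=cloud(p)[g]
            print(n,l,d["confidence"],g.sum(),np.percentile(P,[2,50,98],axis=0).ravel())
E
```

```text
a can_blue 0.59 1147 [ 0.5641 -0.3164  0.0057  0.5747 -0.2833  0.1252  0.6125 -0.2578  0.1941]
a can_black 0.81 1074 [ 0.6583 -0.2605  0.0049  0.6684 -0.2297  0.1222  0.703  -0.2032  0.194 ]
a peg 0.57 98 [0.4975 0.1713 0.0013 0.5084 0.1821 0.1648 0.627  0.2109 0.195 ]
a rack 0.75 4732 [ 0.4307 -0.1702 -0.0006  0.5148 -0.055   0.0158  0.8359  0.1821  0.1638]
a shelf 0.88 4991 [ 0.4511 -0.1365  0.1512  0.5384 -0.0306  0.162   0.7145  0.134   0.1665]
b can_red 0.94 427 [ 0.4863  0.2772 -0.0032  0.5042  0.284   0.0384  0.5415  0.3183  0.0937]
b can_blue 0.8 1506 [ 0.5649 -0.3202  0.002   0.5771 -0.2894  0.1508  0.6173 -0.2589  0.1935]
b can_black 0.78 1532 [ 0.6586 -0.2673 -0.0008  0.67   -0.2368  0.1464  0.7505 -0.2047  0.1935]
b peg 0.69 292 [ 0.4973  0.1628 -0.0008  0.5293  0.1786  0.163   0.5903  0.2646  0.1937]
b turn_button 0.54 237 [0.4974 0.163  0.1571 0.5261 0.1781 0.1633 0.5667 0.1899 0.1929]
b rack 0.72 7602 [ 0.433  -0.1664  0.0032  0.6083 -0.0136  0.1156  0.8323  0.2052  0.1629]
b shelf 0.59 10618 [ 0.4578 -0.1337  0.1562  0.5671 -0.0096  0.161   0.7132  0.1594  0.1649]
```

View pics/top0.png

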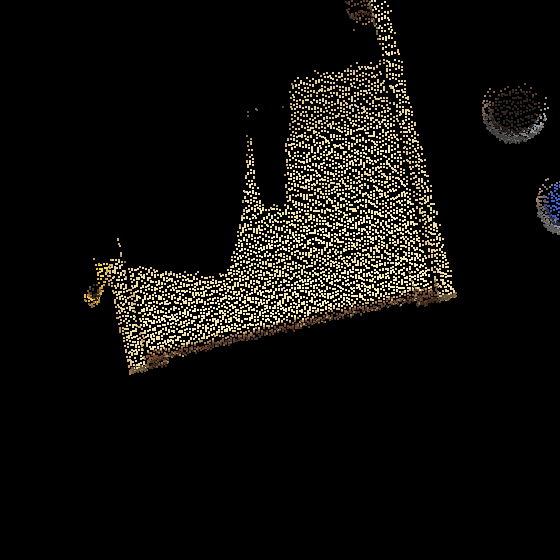

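View pics/top1.png

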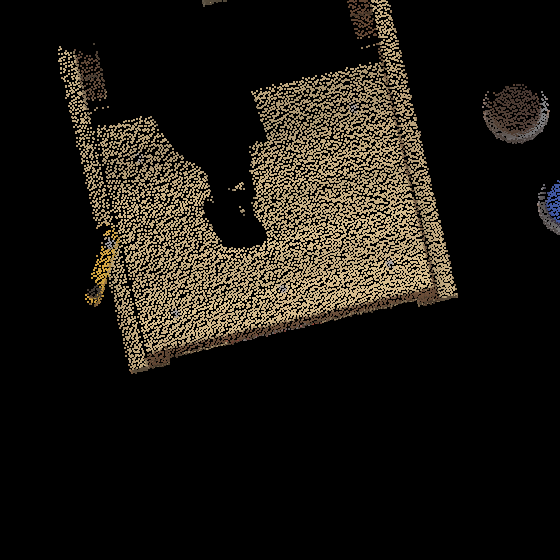

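```bash
python3 - <<'E'
from h import *
from scipy.spatial.transform import Rotation as R
from scipy.optimize import minimize
np.set_printoptions(precision=4,suppress=True)
s=arm.observe();print(s["t"],R.from_rotvec(s["tcp_rot"]).as_matrix())
d=np.load("c.npz")
for n in "ab":
    P=d[n+"c"].reshape(-1,3);I=d[n+"i"].reshape(-1,3).astype(int)
    yaw=0.229
    for it in range(4):
        c,sn=np.cos(yaw),np.sin(yaw); Q=np.c_[P[:,0]*c+P[:,1]*sn,-P[:,0]*sn+P[:,1]*c,P[:,2]]
        # right panel top, z ~.153, outer edge
        m=(abs(Q[:,2]-.153)<.004)
        o=np.array([.65*c+.03*sn,-.65*sn+.03*c]); L=Q-[*o,0]
        rp=m&(abs(L[:,1]+.159)<.016)&(L[:,0]>-.18)&(L[:,0]<.14)
        a=np.polyfit(L[rp,0],L[rp,1],1); yaw+=np.arctan(a[0])
    lp=m&(abs(L[:,1]-.159)<.016)&(L[:,0]>-.18)&(L[:,0]<-.1)
    f=(L[:,2]>.05)&(L[:,2]<.151)&(abs(abs(L[:,1])-.159)<.012)&(abs(L[:,0]+.19)<.02)
    pt=lambda k:np.percentile(L[k],[1,50,99],axis=0)
    print(n,"yaw",yaw,"rp",pt(rp)[:,1],"lp",pt(lp)[:,1],"front x",np.median(L[f,0]),f.sum(),"pz",np.median(L[rp,2]))
    st=(abs(L[:,2]-.162)<.004)&(abs(L[:,1])<.14)&(L[:,0]>-.25)&(L[:,0]<.12)
    print("shelf top",pt(st))
    fe=(abs(L[:,2]-.154)<.006)&(abs(L[:,1])<.12)&(L[:,0]<-.12)
    for y in(-.11,-.05,0,.05,.11):
        k=fe&(abs(L[:,1]-y)<.02); print(y,np.median(L[k,0]),k.sum(), end=' | ')
    k=(L[:,2]>.172)&(L[:,2]<.2)&(abs(L[:,1]-.19)<.05)&(L[:,0]<-.02)&(L[:,0]>-.2)
    print("peg",pt(k),k.sum(),np.median(P[k],0), P[k].min(0),P[k].max(0))
    b=(I[:,0]>I[:,2]+70)&(L[:,2]>.155)&(L[:,2]<.172)&(abs(L[:,1]-.18)<.05)&(L[:,0]<.02)&(L[:,0]>-.2)
    print("btn",pt(b),b.sum(),P[b].min(0),P[b].max(0))
    print("o",o@np.array([[c,sn],[-sn,c]]))
E
```

```text
1.5 [[-0.      0.0002  1.    ]
 [-1.      0.     -0.    ]
 [-0.     -1.      0.0002]]
a yaw 0.22921832724754576 rp [-0.1673 -0.158  -0.1489] lp [0.1503 0.1591 0.1679] front x -0.18752036888369866 323 pz 0.15301563976319388
shelf top [[-0.1827 -0.138   0.1584]
 [-0.1135 -0.0447  0.1621]
 [ 0.0525  0.1358  0.1658]]
-0.11 -0.1792380319830214 51 | -0.05 -0.18030985267779023 60 | 0 -0.1796547536832327 65 | 0.05 -0.17950576672845744 66 | 0.11 -0.17872518842431454 54 | peg [[-0.1102  0.178   0.1733]
 [-0.1052  0.1842  0.1891]
 [-0.0956  0.1907  0.1961]] 41 [0.5058 0.1848 0.1891] [0.5008 0.1805 0.1731] [0.5159 0.1929 0.1963]
btn [[-0.1829  0.132   0.155 ]
 [-0.1078  0.1612  0.1619]
 [-0.0755  0.1943  0.1685]] 189 [0.4268 0.1193 0.155 ] [0.5418 0.1954 0.1715]
o [0.65 0.03]
b yaw 0.22778455007966333 rp [-0.1683 -0.1595 -0.1475] lp [0.1462 0.1577 0.167 ] front x -0.18803805374543475 321 pz 0.1519815588140817
shelf top [[-0.182  -0.1377  0.1581]
 [-0.085  -0.0231  0.1611]
 [ 0.0531  0.1372  0.1652]]
-0.11 -0.15948696288586311 133 | -0.05 -0.16080213780760882 146 | 0 -0.16018726468760983 168 | 0.05 -0.161148723965314 184 | 0.11 -0.15945951680107473 131 | peg [[-0.1098  0.1768  0.1734]
 [-0.1052  0.1816  0.1905]
 [-0.0976  0.1899  0.1953]] 49 [0.507  0.1829 0.1905] [0.5014 0.1784 0.1733] [0.5142 0.1925 0.1961]
btn [[-0.1493  0.1309  0.1555]
 [-0.0849  0.1653  0.1621]
 [-0.0365  0.1929  0.1687]] 232 [0.4724 0.1239 0.155 ] [0.585  0.1948 0.1702]
o [0.65 0.03]
```

Call:
move_arm(gripper=[60,60,60,60,60,60,60,60,60,60,60,60,60], offset=[[-0.03,-0.004,0.0],[-0.06,-0.008,0.0],[-0.09,-0.012,0.0],[-0.12,-0.016,0.0],[-0.137,-0.019,0],[-0.137,-0.019,0],[-0.137,-0.019,0],[-0.137,-0.019,0],[-0.137,-0.019,-0.02],[-0.137,-0.019,-0.06],[-0.137,-0.019,-0.105],[-0.137,-0.019,-0.105],[-0.137,-0.019,-0.105]], rot=[[0,0,-0.17],[0,0,-0.34],[0,0,-0.51],[0,0,-0.68],[0,0,-0.85],[0,0,-1.02],[0,0,-1.19],[0,0,-1.342],[0,0,-1.342],[0,0,-1.342],[0,0,-1.342],[0,0,-1.342],[0,0,-1.342]])

```text
t: 3.12
tool_pos: [0.4388, -0.0192, 0.1277]
tcp_rot: [-0.24, 2.099, -2.1]
ft_force: [0.1, 0.6, 0.1]
width: 0.0515
```

```bash
python3 - <<'E'
from h import *
from scipy.spatial.transform import Rotation as R
np.set_printoptions(precision=4,suppress=True)
s=arm.observe();print(s,R.from_rotvec(s["tcp_rot"]).as_matrix())
p=eyes.read_camera("side"); save(p,"side1")
p=eyes.read_camera("scene"); save(p,"scene1")
E
```

```text
{'t': 3.125, 'q': array([-0.2268,  0.1146, -0.4708,  0.9841, -0.0001,  2.686 ]), 'qd': array([-0.0004, -0.0134,  0.0237, -0.0054,  0.0011,  0.0003]), 'joint_torque': array([  0.0233, -32.8374,  25.9218,   0.078 ,  -0.0003,  -0.    ]), 'tool_pos': array([ 0.4388, -0.0192,  0.1277]), 'tcp_rot': array([-0.2399,  2.0992, -2.1003]), 'ft_force': array([0.0993, 0.6217, 0.1326]), 'torque': array([-0.0317, -0.0704,  0.0152]), 'width': 0.05150086248459456} [[-0.974   0.0013  0.2268]
 [-0.2268 -0.0004 -0.974 ]
 [-0.0012 -1.      0.0007]]
```

View pics/side1.png

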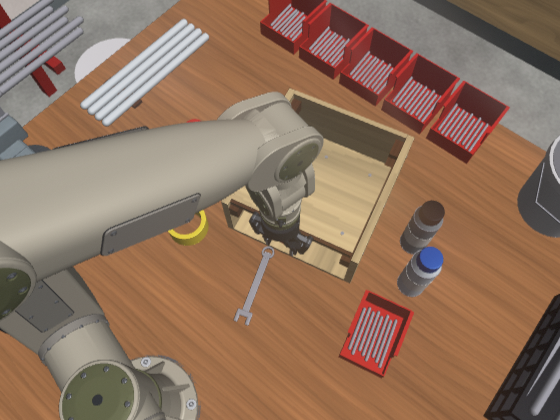

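The fingers stand just in front of the board's front edge, at about (275,235), and are square to it. I'll push along the rack's x axis.

Call:
move_arm(gripper=[60,60,60,60,60,60,60,60,60,60,60,60], offset=[[0.0058,0.0014,0],[0.0117,0.0027,0],[0.0175,0.0041,0],[0.0234,0.0054,0],[0.0292,0.0068,0],[0.0351,0.0082,0],[0.0409,0.0095,0],[0.0468,0.0109,0],[0.0526,0.0122,0],[0.0584,0.0136,0],[0.0643,0.015,0],[0.0701,0.0163,0]], rot=[[0,0,0],[0,0,0],[0,0,0],[0,0,0],[0,0,0],[0,0,0],[0,0,0],[0,0,0],[0,0,0],[0,0,0],[0,0,0],[0,0,0]])

```text
t: 4.72
tool_pos: [0.5085, -0.0026, 0.1262]
tcp_rot: [-0.241, 2.1, -2.1]
ft_force: [-1.9, -0.5, -1.8]
width: 0.0512
```

```bash
python3 - <<'E'
from h import *
np.set_printoptions(precision=4,suppress=True)
p=eyes.read_camera("side"); save(p,"side2")
c,s=np.cos(.2285),np.sin(.2285)
P=cloud(p).reshape(-1,3)-[.652,.0305,0]
L=np.c_[P[:,0]*c+P[:,1]*s,-P[:,0]*s+P[:,1]*c,P[:,2]]
k=(abs(L[:,1])<.13)&(L[:,2]>.13)&(L[:,2]<.17)&(L[:,0]>-.1)&(L[:,0]<.14)
for y in(-.1,-.05,0,.05,.1):
    q=L[k&(abs(L[:,1]-y)<.02)]; print(y,len(q),np.median(q[:,2]) if len(q) else 0,np.percentile(q[:,0],99) if len(q) else 0)
print(arm.observe()["ft_force"])
E
```

```text
-0.1 1357 0.16092592520044802 0.09997990442814093
-0.05 1319 0.16093155144080118 0.10000176739244526
0 545 0.1610418604410404 0.10147975227080656
0.05 0 0 0
0.1 209 0.16079890583068157 -0.057970490849461764
[-0.9889  0.4858 -0.2959]
```

View pics/side2.png

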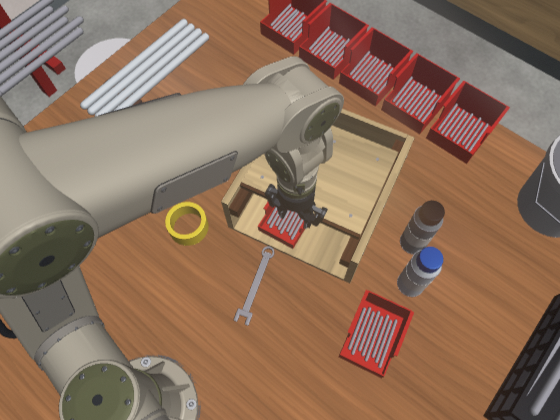

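Call:
move_arm(gripper=[60,60,60,60,60,60,60,60,60,60], offset=[[0.0029,0.0007,0],[0.0058,0.0014,0],[0.0088,0.002,0],[0.0117,0.0027,0],[0.0146,0.0034,0],[0.0175,0.0041,0],[0.0205,0.0048,0],[0.0224,0.0052,0],[0.0243,0.0057,0],[0.0263,0.0061,0]], rot=[[0,0,0],[0,0,0],[0,0,0],[0,0,0],[0,0,0],[0,0,0],[0,0,0],[0,0,0],[0,0,0],[0,0,0]])

```text
t: 6.02
tool_pos: [0.5343, 0.0034, 0.1264]
tcp_rot: [-0.242, 2.1, -2.101]
ft_force: [-3.5, 0.2, 2.6]
width: 0.0515
```

```bash
cat > sh.py <<'E'
from h import *
np.set_printoptions(precision=4,suppress=True)
import sys
c,s=np.cos(.2285),np.sin(.2285)
def loc(p):
    P=cloud(p).reshape(-1,3)-[.652,.0305,0]
    return np.c_[P[:,0]*c+P[:,1]*s,-P[:,0]*s+P[:,1]*c,P[:,2]]
def shelf(n,tag):
    p=eyes.read_camera(n); save(p,n+tag); L=loc(p)
    k=(abs(L[:,1])<.13)&(L[:,2]>.13)&(L[:,2]<.17)&(L[:,0]>-.11)&(L[:,0]<.145)
    for y in(-.1,-.05,0,.05,.1):
        q=L[k&(abs(L[:,1]-y)<.02)]
        if len(q)>20: print(n,y,len(q),"z",np.median(q[:,2]),"z fr/re",np.median(q[q[:,0]<-.03,2]),np.median(q[q[:,0]>.05,2]),"rear",np.percentile(q[:,0],99))
    return p,L
if __name__=="__main__":
    shelf("side",sys.argv[1]); shelf("scene",sys.argv[1]); print(arm.observe())
E
python3 sh.py 3
```

```text
side -0.1 1566 z 0.1488610420775074 z fr/re 0.14896894855494935 0.1484989674034276 rear 0.1267738736055891
side -0.05 1359 z 0.1489975040830993 z fr/re 0.14916246914887488 0.1488571644538912 rear 0.12607943156513293
side 0 512 z 0.14900653118303575 z fr/re 0.1492864601349333 0.1489799025854478 rear 0.12885936508669754
side 0.1 461 z 0.14892886335739375 z fr/re 0.14888508235936748 nan rear -0.022594582869984288
scene -0.1 828 z 0.14998071059508344 z fr/re 0.14997702997860407 0.14987924956539622 rear 0.12481988016116248
scene -0.05 110 z 0.14996853640341384 z fr/re 0.15004727988380612 nan rear 0.023388558173602577
scene 0 79 z 0.14995267536601442 z fr/re 0.14995267536601442 nan rear -0.09237796789693914
{'t': 6.125, 'q': array([-0.1438,  0.2909, -0.249 ,  1.0305,  0.    ,  2.7689]), 'qd': array([ 0.0004, -0.0041, -0.0027, -0.0039,  0.0047, -0.0019]), 'joint_torque': array([  0.2949, -43.9866,  28.631 ,  -1.0327,   0.2618,  -0.0029]), 'tool_pos': array([0.5347, 0.0034, 0.1264]), 'tcp_rot': array([-0.2411,  2.1   , -2.1001]), 'ft_force': array([-3.2408, -1.0135,  1.4004]), 'torque': array([-0.078 ,  0.4921, -0.0082]), 'width': 0.05140795410200486}
  return _methods._mean(a, axis=axis, dtype=dtype,
  ret = ret.dtype.type(ret / rcount)
```

The board has dropped to z = 0.149–0.150 on top, flat, with its origin at about 7–8 mm in x. I'll back off, rise and look at the peg.

Call:
move_arm(gripper=[60,60,60,60,30,0,0,0,0,0,0], offset=[[-0.005,-0.001,0],[-0.015,-0.003,0],[-0.03,-0.007,0],[-0.04,-0.009,0],[-0.04,-0.009,0.05],[-0.04,-0.009,0.1],[-0.04,0.02,0.13],[-0.04,0.06,0.14],[-0.04,0.1,0.14],[-0.04,0.13,0.14],[-0.04,0.13,0.14]], rot=[[0,0,0],[0,0,0],[0,0,0],[0,0,0],[0,0,0],[0,0,0],[0,0,0],[0,0,0],[0,0,0],[0,0,0],[0,0,0]])

```text
t: 7.5
tool_pos: [0.4938, 0.1348, 0.2664]
tcp_rot: [-0.244, 2.099, -2.098]
ft_force: [0.7, -0.6, 0.3]
width: -0.0002
```

```bash
cat >> h.py <<'E'
from scipy.spatial.transform import Rotation as Ro
def wrist_cloud(p,s):
    z=p["z_map"];K=p["intrinsics"];R,C=np.indices(z.shape)
    dx=(C-K[0,2]);dy=(R-K[1,2]);r=np.hypot(dx,dy);th=r/K[0,0]
    t=np.tan(np.minimum(th,1.5))/np.maximum(r,1e-9)
    P=np.stack([dx*t*z,-dy*t*z,-z],-1)
    T=p["tool_from_camera"];P=P@T[:3,:3].T+T[:3,3]
    return P@Ro.from_rotvec(s["tcp_rot"]).as_matrix().T+s["tool_pos"]
E
python3 - <<'E' 2>/dev/null
from sh import *
shelf("side","4"); shelf("scene","4")
st=arm.observe();p=eyes.read_camera("wrist");W=wrist_cloud(p,st)
ms=[]
for l in("peg","pivot"):
    for d in nets.pinpoint(p,l)[:2]:
        a=d["at"];ms.append(a);print(l,d["confidence"],a,W[int(a[1]),int(a[0])])
save(p,"wrist4",ms)
P=W.reshape(-1,3);P=P[np.isfinite(P).all(1)]
Q=P-[.652,.0305,0];L=np.c_[Q[:,0]*c+Q[:,1]*s,-Q[:,0]*s+Q[:,1]*c,Q[:,2]]
for lo,hi,n in((.17,.2,"peg"),(.159,.168,"btn")):
    k=(L[:,2]>lo)&(L[:,2]<hi)&(L[:,1]>.12)&(L[:,1]<.23)&(L[:,0]>-.15)&(L[:,0]<0)
    print(n,k.sum(),np.percentile(L[k],[2,50,98],axis=0))
k=(L[:,2]>.187)&(L[:,2]<.198)&(L[:,1]>.25)&(L[:,0]<.1);print("can",k.sum(),np.percentile(L[k],[2,50,98],axis=0) if k.any() else "")
print(arm.observe()["tool_pos"],st["t"])
E
```

```text
side -0.1 1568 z 0.149017372437253 z fr/re 0.1489989418821558 0.14894620795967617 rear 0.125609904341491
side -0.05 1529 z 0.14894287874275092 z fr/re 0.1489011937937279 0.14891809877493634 rear 0.1262914587924407
side 0 1494 z 0.14887461803536772 z fr/re 0.14894071686077637 0.14886996037058475 rear 0.12610406443844324
side 0.05 1456 z 0.14894599669621256 z fr/re 0.14889739380672862 0.1490241948556108 rear 0.12578305993808953
side 0.1 1417 z 0.14897625774556444 z fr/re 0.14886683909295095 0.1489904180054591 rear 0.12614162426521866
scene -0.1 855 z 0.15006909421479186 z fr/re 0.15002140496354227 0.14973188625082468 rear 0.12749152825167814
scene -0.05 857 z 0.1501189689959458 z fr/re 0.15026382112172348 0.14980861751141888 rear 0.12732429002165724
scene 0 869 z 0.15003694982612337 z fr/re 0.15009126479709156 0.14987076157900803 rear 0.12686025825041566
scene 0.05 866 z 0.15018406276524066 z fr/re 0.15006045710134008 0.15023803082072656 rear 0.12717612210698903
scene 0.1 440 z 0.15021047094516637 z fr/re 0.15030436006618286 0.1503779602779337 rear 0.12386823874788536
peg 0.66 [207.3, 176.7] [0.516  0.1857 0.1939]
pivot 0.59 [242.5, 121.7] [0.5559 0.1719 0.1678]
peg 453 [[-0.1085  0.1768  0.1716]
 [-0.1007  0.1819  0.1939]
 [-0.0957  0.1893  0.1958]]
btn 1530 [[-0.1043  0.1493  0.1625]
 [-0.0746  0.1668  0.1646]
 [-0.0489  0.1846  0.1678]]
can 2483 [[-0.0858  0.2793  0.1884]
 [-0.0634  0.2995  0.1924]
 [-0.0413  0.324   0.1939]]
[0.4944 0.1324 0.2663] 7.6
```

View pics/wrist4.png

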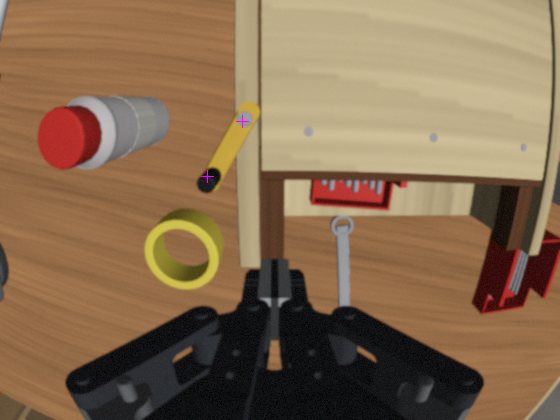

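The wrist view shows the peg at (207,177), the pivot at (242,122), and the board home and square. The red can sits well outside, about 85 mm from the peg. I'll compute the arc for the sweep.

```bash
cat > arc.py <<'E'
from sh import *
def arc(rows,pv=(-.0615,.1593),r=.05,base=None):
    b=arm.observe()["tool_pos"] if base is None else base
    for th,D,z in rows:
        d=np.array([-np.cos(th),-np.sin(th)]);t=np.array([np.sin(th),-np.cos(th)])
        x=np.array(pv)+r*d-t*D
        w=np.array([.652+x[0]*c-x[1]*s,.0305+x[0]*s+x[1]*c,z])
        print(round(th,2),D,np.round(x,3),"off",np.round(w-b,4).tolist())
E
python3 - <<'E'
from arc import *
arc([(-.526,.038,.266),(-.526,.038,.174),(-.526,.02,.174)]+[(x,.017,.174) for x in np.linspace(-.5,1.45,15)])
E
```

```text
-0.53 0.038 [-0.086  0.217] off [0.025, 0.0903, -0.0003]
-0.53 0.038 [-0.086  0.217] off [0.025, 0.0903, -0.0923]
-0.53 0.02 [-0.095  0.202] off [0.0197, 0.0731, -0.0923]
-0.5 0.017 [-0.097  0.198] off [0.018, 0.0691, -0.0923]
-0.36 0.017 [-0.102  0.193] off [0.0143, 0.0627, -0.0923]
-0.22 0.017 [-0.107  0.187] off [0.0115, 0.0559, -0.0923]
-0.08 0.017 [-0.11  0.18] off [0.0097, 0.0488, -0.0923]
0.06 0.017 [-0.112  0.173] off [0.0089, 0.0415, -0.0923]
0.2 0.017 [-0.114  0.166] off [0.0091, 0.0342, -0.0923]
0.34 0.017 [-0.114  0.159] off [0.0103, 0.0269, -0.0923]
0.48 0.017 [-0.114  0.152] off [0.0125, 0.0199, -0.0923]
0.61 0.017 [-0.112  0.144] off [0.0157, 0.0133, -0.0923]
0.75 0.017 [-0.11   0.137] off [0.0198, 0.0072, -0.0923]
0.89 0.017 [-0.106  0.131] off [0.0246, 0.0017, -0.0923]
1.03 0.017 [-0.102  0.125] off [0.0302, -0.0031, -0.0923]
1.17 0.017 [-0.097  0.12 ] off [0.0364, -0.0071, -0.0923]
1.31 0.017 [-0.091  0.115] off [0.0431, -0.0101, -0.0923]
1.45 0.017 [-0.084  0.112] off [0.0501, -0.0122, -0.0923]
```

Call:
move_arm(gripper=[0,0,0,0,0,0,0,0,0,0,0,0,0,0], offset=[[0.012,0.045,0],[0.025,0.09,0],[0.025,0.09,-0.04],[0.025,0.09,-0.08],[0.025,0.09,-0.092],[0.022,0.082,-0.092],[0.02,0.073,-0.092],[0.018,0.069,-0.092],[0.0143,0.0627,-0.092],[0.0115,0.0559,-0.092],[0.0097,0.0488,-0.092],[0.0089,0.0415,-0.092],[0.0091,0.0342,-0.092],[0.0091,0.0342,-0.092]], rot=[[0,0,0],[0,0,0],[0,0,0],[0,0,0],[0,0,0],[0,0,0],[0,0,0],[0,0,0],[0,0,0],[0,0,0],[0,0,0],[0,0,0],[0,0,0],[0,0,0]])

```text
t: 9.5
tool_pos: [0.5035, 0.1668, 0.1742]
tcp_rot: [-0.241, 2.1, -2.102]
ft_force: [0.1, 0.2, 0.1]
width: 0.0
```

```bash
cat > pegw.py <<'E'
from arc import *
import sys
def look(tag):
    st=arm.observe();p=eyes.read_camera("wrist");W=wrist_cloud(p,st);ms=[]
    for l in("peg",):
        for d in nets.pinpoint(p,l)[:2]:
            a=d["at"];ms.append(a);print(l,d["confidence"],a)
    save(p,"wrist"+tag,ms)
    P=W.reshape(-1,3);I=p["image"].reshape(-1,3).astype(int)
    Q=P-[.652,.0305,0];L=np.c_[Q[:,0]*c+Q[:,1]*s,-Q[:,0]*s+Q[:,1]*c,Q[:,2]]
    k=(I[:,0]>I[:,2]+90)&(I[:,1]>I[:,2]+50)&(L[:,2]>.155)&(L[:,2]<.172)&(abs(L[:,0]+.06)<.1)&(abs(L[:,1]-.15)<.1)
    if k.sum()>30:
        m,ev=L[k,:2].mean(0),np.linalg.eigh(np.cov(L[k,:2].T))
        v=ev[1][:,1]; print("btn",k.sum(),m,np.percentile(L[k],[2,98],axis=0),"dir angle",np.arctan2(-v[1],-v[0]))
    d=st["tool_pos"][:2]-[.652,.0305];print("tcp rack",d[0]*c+d[1]*s,-d[0]*s+d[1]*c,st["tool_pos"],st["ft_force"],st["t"])
if __name__=="__main__": look(sys.argv[1])
E
python3 pegw.py 5
```

```text
peg 0.63 [319.9, 268.6]
btn 2965 [-0.0769  0.1532] [[-0.1037  0.1407  0.163 ]
 [-0.0477  0.1654  0.166 ]] dir angle 0.26649911468668674
tcp rack -0.11377896854701272 0.16636006725933805 [0.5035 0.1668 0.1742] [0.0977 0.2313 0.1486] 9.5
```

View pics/wrist5.png

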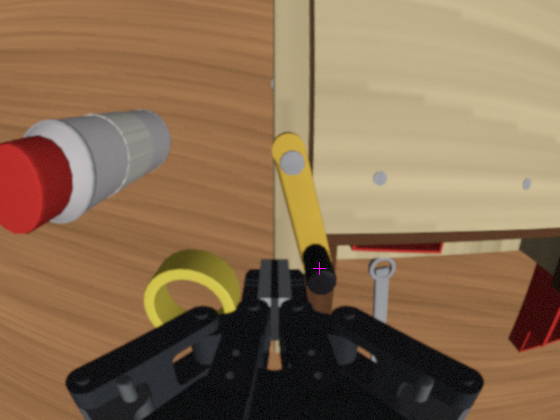

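The peg, at (320,269), is following the finger, with the button at about 0.27 rad. I'll continue the arc.

Call:
move_arm(gripper=[0,0,0,0,0,0,0,0,0,0], offset=[[0.0012,-0.0073,0],[0.0034,-0.0143,0],[0.0066,-0.0209,0],[0.0107,-0.027,0],[0.0155,-0.0325,0],[0.0211,-0.0373,0],[0.0273,-0.0413,0],[0.034,-0.0443,0],[0.041,-0.0464,0],[0.041,-0.0464,0]], rot=[[0,0,0],[0,0,0],[0,0,0],[0,0,0],[0,0,0],[0,0,0],[0,0,0],[0,0,0],[0,0,0],[0,0,0]])

```text
t: 10.85
tool_pos: [0.5454, 0.1209, 0.1743]
tcp_rot: [-0.24, 2.1, -2.101]
ft_force: [-0.6, 0.1, -0.0]
width: 0.0001
```

```bash
python3 pegw.py 6
```

```text
peg 0.96 [283.3, 242.7]
btn 2933 [-0.0615  0.1338] [[-0.0705  0.0968  0.1629]
 [-0.0528  0.1695  0.1658]] dir angle -1.6698960213021217
tcp rack -0.08334202427912055 0.11216692822888419 [0.5454 0.1209 0.1743] [-0.6013  0.075  -0.0403] 10.85
```

View pics/wrist6.png

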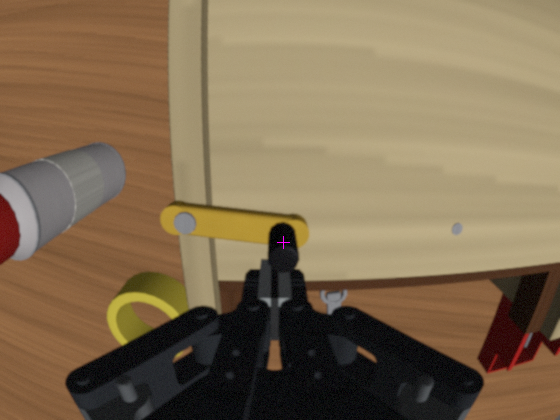

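The button is at 1.47 rad, with the peg at (283,243). I'll push 5 mm more and then back straight away.

Call:
move_arm(gripper=[0,0,0,0,0,0,0,0,0], offset=[[0.0025,0.0006,0],[0.005,0.0012,0],[0.005,0.0012,0],[-0.01,-0.0024,0],[-0.03,-0.007,0],[-0.04,-0.01,0.04],[-0.05,-0.02,0.08],[-0.06,-0.05,0.1],[-0.06,-0.05,0.1]], rot=[[0,0,0],[0,0,0],[0,0,0],[0,0,0],[0,0,0],[0,0,0],[0,0,0],[0,0,0],[0,0,0]])

```text
t: 12.08
tool_pos: [0.4853, 0.0703, 0.2765]
tcp_rot: [-0.234, 2.099, -2.1]
ft_force: [-0.4, 0.8, 0.2]
width: 0.0001
```

```bash
python3 pegw.py 7; python3 sh.py 7 2>/dev/null | cut -c1-150
```

```text
peg 0.92 [229.1, 90.2]
btn 1180 [-0.0608  0.1343] [[-0.068   0.0957  0.1629]
 [-0.053   0.1698  0.1661]] dir angle -1.611030001391616
tcp rack -0.15332690398853174 0.0765085702580792 [0.4853 0.0703 0.2765] [-0.4406  0.7655  0.2382] 12.075
side -0.1 1564 z 0.14893747278386982 z fr/re 0.1488545382834019 0.14889652004598541 rear 0.12613361684941765
side -0.05 1532 z 0.14896312869026707 z fr/re 0.14915328575818476 0.14884219919372776 rear 0.12621586925281228
side 0 1490 z 0.14891150878559856 z fr/re 0.14907486804624215 0.14877432317663164 rear 0.12617731736921894
side 0.05 1451 z 0.14887583007866279 z fr/re 0.14874496386711378 0.14902462695093366 rear 0.1260138428167709
side 0.1 971 z 0.1487962369704421 z fr/re 0.14878815261737333 0.148723401353811 rear 0.12661948964886416
scene -0.1 851 z 0.15003451742114504 z fr/re 0.14998747696685832 0.14993236456212738 rear 0.12606117836965075
scene -0.05 873 z 0.1499107850362189 z fr/re 0.15003920089550365 0.14991274901665363 rear 0.12687290937383985
scene 0 706 z 0.14998963244752933 z fr/re 0.15001150968721 0.14976447090365091 rear 0.12712801309385657
scene 0.05 332 z 0.15041475000704047 z fr/re 0.15045997190090793 nan rear -0.019634654155231735
scene 0.1 44 z 0.15067690343297613 z fr/re 0.15067690343297613 nan rear -0.05685268900214639
{'t': 12.275, 'q': array([-0.0174,  0.1387, -0.0755,  1.358 ,  0.0003,  2.895 ]), 'qd': array([ 0.0034,  0.0068, -0.0008,  0.0037, -0.0009, -0.0024]),
```

View pics/side7.png

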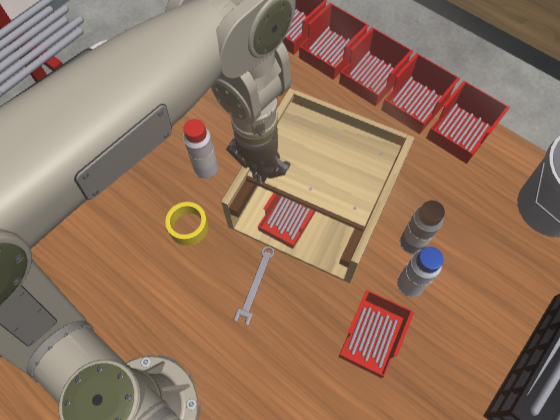

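View pics/wrist7.png

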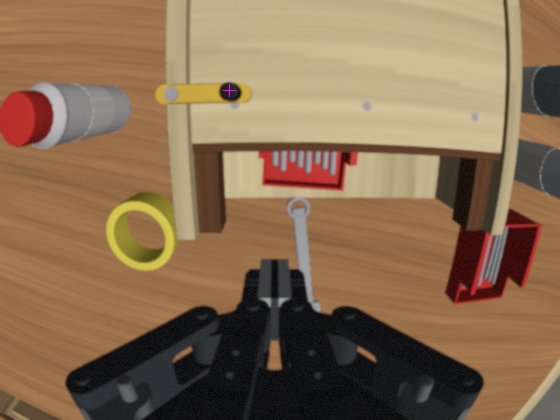

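The button lies squarely across the board at about 1.53 rad, with the peg at (229,90). The board is flat, the bystanders stand where they were, and the arm is clear of everything.

```bash
python3 -c "
from station import hand_in
print(hand_in())"
```

```text
the job is handed in; nothing more can be done
None
```

I slid the board back with the open fingertips until it dropped into its notches. Then I swung the turn-button across it by pushing the peg with the closed fingers. The job was handed in at about 12.3 s of the 51 s.

- **Board:** in the last pictures its top was at 149–150 mm (home is 150 mm). It was flat front to back within the camera's noise. Its origin was about 6–7 mm in x, inside the allowed 1–19 mm.
- **Turn-button:** it measured about 1.53 rad, above the required 1.3 rad.
- **Bystanders:** none looked moved in the pictures; I judged this by eye and did not measure their positions.
- **Robot:** the arm was clear of everything and the wrist force was below 1 N.

No check failed. The two fixed cameras disagreed by about 1 mm on the board's height, which is within their calibration.

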